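Pack the leftover pastries and snap the box shut

TASK

Pack all the leftover pastries from the steel tray into the food box, lying flat and right way up, the savoury puffs together in one compartment and the sweet slices in the other (either way round). Then put the lid squarely on the box and press down its green snap tabs one after another, each until it clicks home and stays down. Leave everything else on the counter where it is.

Things in the scene. Friction and masses are not known exactly. Their poses are not given: they have to be found in the camera images.
- box: pale blue-grey plastic food box, 236 (its x) by 170 (its y) by 64 mm high, standing firmly (does not slide); walls and floor 4 mm. Origin: centre of its underside, z up. A 4 mm divider across the middle (x = 0), top 38 mm above the counter, makes two compartments. Midway along each of its four sides, 5 mm below the rim, a catch bead stands 5 mm out of the wall.
- box_far (a point): centre of the floor (4 mm above the counter) of the compartment on the box's +x side, 112 mm along box x by 162 mm along box y inside; two pastries fit side by side along y
- box_near (a point): the same for the compartment on the box's -x side, same size
- lid: the box's loose white lid, 236 (x) by 170 (y) mm, about 0.32 kg, starting right way up. Origin: centre of its lowest face, z up. A rounded lip, the lowest 8 mm, goes inside the box walls with 1.2 mm play all round; the 4 mm plate above it rests on the rim, flush with the walls. Seated, its origin is 56 mm above the box's origin and over it, x axes parallel or opposite (fits either way round).
- lid_handle (a point): centre of the bar of the lid's green arch handle: bar 100 mm along lid x, 18 mm wide (lid y), 12 mm high, 40 mm above the lid's origin (22 mm free under it down to the plate). Pinch it across lid y with the fingers opened to about 50 mm; wider ones reach over the tabs.
- tray: low steel serving tray, 300 (x) by 200 (y) mm with a 10 mm rim, fixed; floor 4 mm thick; origin at the centre of its underside
- puff_1: savoury puff (golden pastry with a red filling and pale seeds on top), firm, 48 (x) by 62 (y) by 36 mm high, 70 g. Origin: centre of its underside, z up. Grip it across its 48 mm. May be absent.
- puff_2: savoury puff (golden pastry with a red filling and pale seeds on top), firm, 48 (x) by 62 (y) by 36 mm high, 70 g. Origin: centre of its underside, z up. Grip it across its 48 mm. May be absent.
- slice_1: sweet slice (flat golden pastry with a dark jam top and walnut pieces), firm, 48 (x) by 62 (y) by 30 mm high, 70 g. Origin: centre of its underside, z up. Grip it across its 48 mm. May be absent.
- slice_2: sweet slice (flat golden pastry with a dark jam top and walnut pieces), firm, 48 (x) by 62 (y) by 30 mm high, 70 g. Origin: centre of its underside, z up. Grip it across its 48 mm. May be absent.
- tab_a (a joint): angle (rad) of the green snap tab on the +x end of the lid: 0 = standing open (sprung), growing as it is pressed down. With the lid seated, pressing its pad straight down drives its hook over the box's bead: resistance from about 0.17, up to about 15 N at the pad, then it snaps and stays at about 0.37 by itself (stop 0.42). Not pushed past the bead, it springs back towards 0.
- tab_a_pad (a point): press point on top of the tab on the +x end of the lid, in the middle of the tab's 60 mm length, 36 mm out from its hinge, 6 mm inside the lid's edge (the tab ends 10 mm beyond the edge). It lies 17 mm above the lid's origin when pressed flat, about 30 mm when standing open.
- tab_b (a joint): angle (rad) of the green snap tab on the +y side of the lid: 0 = standing open (sprung), growing as it is pressed down. With the lid seated, pressing its pad straight down drives its hook over the box's bead: resistance from about 0.17, up to about 15 N at the pad, then it snaps and stays at about 0.37 by itself (stop 0.42). Not pushed past the bead, it springs back towards 0.
- tab_b_pad (a point): press point on top of the tab on the +y side of the lid, in the middle of the tab's 80 mm length, 36 mm out from its hinge, 6 mm inside the lid's edge (the tab ends 10 mm beyond the edge). It lies 17 mm above the lid's origin when pressed flat, about 30 mm when standing open.
- tab_c (a joint): angle (rad) of the green snap tab on the -x end of the lid: 0 = standing open (sprung), growing as it is pressed down. With the lid seated, pressing its pad straight down drives its hook over the box's bead: resistance from about 0.17, up to about 15 N at the pad, then it snaps and stays at about 0.37 by itself (stop 0.42). Not pushed past the bead, it springs back towards 0.
- tab_c_pad (a point): press point on top of the tab on the -x end of the lid, in the middle of the tab's 60 mm length, 36 mm out from its hinge, 6 mm inside the lid's edge (the tab ends 10 mm beyond the edge). It lies 17 mm above the lid's origin when pressed flat, about 30 mm when standing open.
- tab_d (a joint): angle (rad) of the green snap tab on the -y side of the lid: 0 = standing open (sprung), growing as it is pressed down. With the lid seated, pressing its pad straight down drives its hook over the box's bead: resistance from about 0.17, up to about 15 N at the pad, then it snaps and stays at about 0.37 by itself (stop 0.42). Not pushed past the bead, it springs back towards 0.
- tab_d_pad (a point): press point on top of the tab on the -y side of the lid, in the middle of the tab's 80 mm length, 36 mm out from its hinge, 6 mm inside the lid's edge (the tab ends 10 mm beyond the edge). It lies 17 mm above the lid's origin when pressed flat, about 30 mm when standing open.
- ramekin: small white bowl, 76 mm across; not part of the job, leave it alone. Origin: centre of its underside.
- coffee_mug: blue mug, 95 mm high; not part of the job, leave it alone. Origin: centre of its underside.
- honey_jar: amber jar with a brass-coloured cap, 100 mm high; not part of the job, leave it alone. Origin: centre of its underside.
- pepper_mill: dark wooden bottle-shaped mill, 170 mm high; not part of the job, leave it alone. Origin: centre of its underside.
- bread_knife: bread knife with a black handle, about 300 mm long; not part of the job, leave it alone. Origin: centre of its underside.
Not all that is in view belongs to the job. Leave any pink look-alike of the puff_2 alone. Leave any pink or turquoise look-alike of the slice_2 alone.

How it is judged:
By the outcome, as a careful person would: the job done as asked, in the order asked, and still so for the second after the job is handed in, with the robot touching nothing.
Of puff_1, puff_2, slice_1, slice_2 only 3 to 4 are there at a start; the rules pass over those that are not, and their reading is None.
At some moment in a run one of puff_1, puff_2, slice_1, slice_2, lid may be knocked a few centimetres aside while the robot is not near it.
It also fails if it takes over 210 s, if anything falls off the work surface, if the arm or the gripper's body presses on something with over 40 N, if the wrist force passes 120 N, or if a joint passes its speed limit or range.

ROBOT

A 6-joint arm with a two-finger parallel gripper is mounted at the origin on the work surface. World frame = base frame: x ahead of the robot, y to its left, z up, the work surface at z = 0. Lengths are in m, angles in degrees, forces in N, time in s.
With the tool pointing down it reaches from about 0.25 to 0.725 m from the base axis. Payload 9.7 kg.
Tool frame: the origin (TCP) lies between the finger pads; the fingertips stand 17 mm ahead of it and the grasp point (between the pads) lies 2 mm behind it; z points along the fingers, y is the direction in which the jaws open and shut (so a half turn about z gives the same grasp; the last joint's range is limited). The gripper opens to 85 mm and grips with 20 to 120 N. Pads are 22 mm wide; open, the fingers measure 114 mm over their backs; the gripper's body (76 mm by 85 mm) begins 54 mm behind the grasp point. The pads swing forward as they close: fully open they stand 13 mm farther back than shut.
Start: joints at [69.5, 4.979, 10.078, 95.1, 0, 90], TCP at [0.193, 0.515, 0.248] pointing down, gripper open.
Joint ranges: [-179.16, 179.16], [-48.56, 103.87], [-65.8, 70.77], [-126.05, 130.52], [-82.76, 87.17], [-180, 180]. Speed limits (degrees/s): [127.2, 127.2, 147.25, 180, 180, 180].

INTERFACE

Orientations are given as [roll, pitch, yaw] about the fixed x, y, z axes, in that order (R = Rz(yaw) Ry(pitch) Rx(roll)).
In Python, from workcell import monitor, cams, order gives the robot as it stands. The module is installed in compiled form; this text tells all that it offers.
- The arm moves only by the shell command python3 -m handwheel 'ROWS' [OPENING] [FORCE]. ROWS is JSON, a list of rows, each a list of 6 numbers: the shift along the tool's x, y, z in m, then the turn, a rotation vector about the tool's x, y, z in degrees. In form: [[tx, ty, tz, wx, wy, wz], ...]. A call has exactly 8 rows; each row shifts and turns the commanded pose from where the row before left it, along the tool's axes as they then stand; what a row does not reach is not made up. A row lasts 1/12 s, in which the tool goes at most 41.7 mm and 7.16 degrees, less where a joint would pass 70% of its speed; a pose out of reach is approached as far as the arm can. A call is refused whole if a number of a shift passes 0.0417 or a number of a turn 7.16, either way. A call with a gripper value outside its range is refused whole. OPENING is the opening, from -1 (shut) to 1 (fully open), set as the call begins (- or left out, the last holds). The fingers move at their own pace and stop on an object; FORCE is the grip in N (left out, the last holds). Time passes only in rows, so rows that do not move let the fingers close, or fill a call up. It gives the time, the measured TCP pose, the force and the opening at its end, in the units of the state.
- monitor.get_obs(): the state, without advancing time (a new reading comes with each control period).
- cams.camera(name): name is "scene" or "side" or "wrist"; returns a dict with "img" (420x560x3 uint8, red, green, blue), "depth" (420x560 float32, m along the optical axis (not along the pixel's ray), 0 where there is no reading), "fx", "fy", "cx", "cy" (pixels), "rvec" (rotation vector, rad) and "tvec" (3), from world to camera coordinates, as OpenCV has them; the wrist camera has in their place "tool_from_camera" (4x4, takes a point from camera to tool coordinates, whose origin is the TCP and whose axes are the flange's). Camera axes: x right, y down, z forward; pixel columns grow to the right and rows downward; lengths in m; the calibration is good to about 2 mm. The wrist camera is an equidistant fisheye: a pixel r from the principal point sees the ray r / f radians off the axis. A picture is of the moment at which its call begins: read the wrist's pose just before it.
- order.job_done(): hands the job in, once; it reports no verdict.
The state is a dict: "time": time; "q": joint angles; "qd": joint speeds; "joint_efforts": joint torques, N m; "ee_pos": TCP position; "tcp_rot": TCP orientation; "wrist_force": force on the tool from outside, world axes, zero at the start; "torque": the same for the moment, N m; "opening": finger opening in m.
Only numpy, scipy, OpenCV 4.12 (cv2) and the standard library are available. Lean on these libraries where they do the work, as an engineer would, in place of code of your own. Each camera call takes 0.05 s, during which the arm holds its last target. There are 200 camera calls.

## Working session

There is one attempt and no reset: what is moved stays moved. The work goes in short steps, Python scripts to look and compute and a shell command to move; the robot and the scene stay as the last step left them, time stands still between calls to the robot, and variables do not carry over. Pictures are saved under pics/ and viewed, about 12 in all and at most 16, crops included, and the job is handed in when it is done.

```bash
mkdir -p pics
cat > h.py <<'E'
import numpy as np, cv2
from workcell import monitor, cams, order
from scipy.spatial.transform import Rotation as Ro
def snap(n,f=None):
    o=monitor.get_obs(); c=cams.camera(n); c['obs']=o
    if f: cv2.imwrite('pics/'+f,c['img'][:,:,::-1])
    np.save('/tmp/%s.npy'%n,c,allow_pickle=True); return c
def load(n): return np.load('/tmp/%s.npy'%n,allow_pickle=True).item()
def cloud(c):
    d=c['depth'];v,u=np.mgrid[0:d.shape[0],0:d.shape[1]]
    p=np.stack([(u-c['cx'])/c['fx']*d,(v-c['cy'])/c['fy']*d,d],-1)
    R=cv2.Rodrigues(np.array(c['rvec'],float))[0]
    P=(p-np.array(c['tvec']).ravel())@R
    P[d==0]=np.nan
    return P
E
python3 - <<'E'
from h import *
print(monitor.get_obs())
for n in('scene','side'):
    c=snap(n,n+'1.png'); R=cv2.Rodrigues(np.array(c['rvec'],float))[0]; print(n,-R.T@np.array(c['tvec']).ravel(),R[2],c['fx'])
E
```

```text
{'time': 0.0, 'q': array([ 6.94994165e+01,  5.01125033e+00,  1.00344004e+01,  9.50999580e+01,
       -1.03579423e-03,  9.00015301e+01]), 'qd': array([0.03969209, 0.00645906, 0.0015754 , 0.14074595, 0.00918987,
       0.04831034]), 'joint_efforts': array([ 3.61292943e-03, -5.20373726e+01,  4.64815485e+01,  1.57723459e-02,
       -6.26824612e-05,  3.70459375e-06]), 'ee_pos': array([0.19255038, 0.51496957, 0.24758114]), 'tcp_rot': array([-1.79923192e+02,  1.03784454e-03,  1.59497888e+02]), 'wrist_force': array([ 0.25292527, -0.14936318, -0.11508418]), 'torque': array([-0.01286061,  0.01240358,  0.02699682]), 'opening': 0.0856733992715866}
scene [1.40541491 0.8231421  1.24065494] [-0.51154923 -0.49669975 -0.70114673] 519.8961779439313
side [ 0.38499606 -1.36592528  0.9632374 ] [ 0.10310297  0.82181237 -0.56035187] 510.54501741943625
```

View pics/scene1.png

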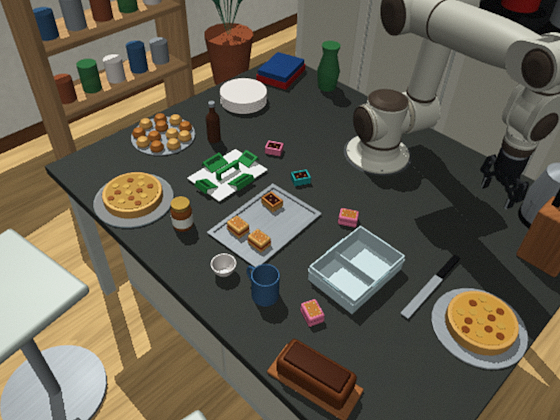

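View pics/side1.png

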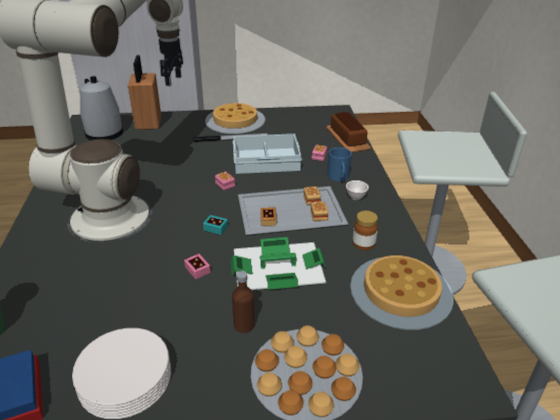

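Scene view: the tray holds one dark-jam slice (272,200) and two golden puffs (237,226) and (260,239). The pink and turquoise ones at (274,148), (301,177), (348,216) and (313,311) are off the tray, so they are decoys. The lid is at (228,174) and the box at (356,267). Next I'll get rough poses.

Run:
```python
from h import *
for n in('scene','side'):
    c=load(n);P=cloud(c)
    L={'scene':dict(slice=(272,200),puffA=(237,226),puffB=(260,239),lid=(228,174),box=(375,258),tray=(285,222)),
       'side':dict(slice=(268,215),puffA=(320,210),puffB=(313,194),lid=(278,255),tray=(290,205),box=(250,155))}[n]
    for k,(u,v) in L.items(): print(n,k,P[v,u].round(3))
    # region-fit: points 3D
    X,Y,Z=P[...,0],P[...,1],P[...,2]
    hsv=cv2.cvtColor(c['img'],cv2.COLOR_RGB2HSV)
    def fit(m,name):
        q=P[m][:,:2]; q=q[~np.isnan(q).any(1)]
        print(n,name,len(q),cv2.minAreaRect((q*1000).astype(np.float32)),np.nanmedian(P[m][:,2]).round(3))
    roi=np.zeros(X.shape,bool)
    b=P[L['box'][1],L['box'][0]]
    fit((Z>.057)&(Z<.07)&(abs(X-b[0])<.2)&(abs(Y-b[1])<.17)&(hsv[...,1]<90),'boxrim')
    b=P[L['lid'][1],L['lid'][0]]
    fit((Z>.006)&(Z<.02)&(abs(X-b[0])<.2)&(abs(Y-b[1])<.17)&(hsv[...,1]<40)&(hsv[...,2]>150),'lid')
    for k in('slice','puffA','puffB'):
        b=P[L[k][1],L[k][0]]
        fit((Z>.027)&(np.hypot(X-b[0],Y-b[1])<.045)&(hsv[...,1]>90),k)
    b=P[L['tray'][1],L['tray'][0]]
    fit((Z>.002)&(Z<.015)&(abs(X-b[0])<.2)&(abs(Y-b[1])<.17)&(hsv[...,1]<60)&(hsv[...,2]>90)&(hsv[...,2]<200),'tray')
```

```text
scene slice [ 0.497 -0.069  0.031]
scene puffA [ 0.67  -0.052  0.042]
scene puffB [0.659 0.042 0.047]
scene lid [ 0.503 -0.288  0.013]
scene box [0.429 0.319 0.005]
scene tray [0.524 0.02  0.011]
scene boxrim 484 ((512.3817138671875, 311.0352478027344), (232.73056030273438, 182.1161651611328), 0.05421685427427292) 0.064
scene lid 1169 ((540.8551025390625, -286.94207763671875), (338.04351806640625, 322.626708984375), 89.59178924560547) 0.014
scene slice 201 ((496.69354248046875, -72.15682983398438), (65.46568298339844, 52.41403579711914), 88.49703216552734) 0.033
scene puffA 228 ((660.6658325195312, -62.33911895751953), (48.9907341003418, 60.64798355102539), 0.613806426525116) 0.04
scene puffB 239 ((652.0462036132812, 28.64258575439453), (46.111793518066406, 59.706844329833984), 1.8304356336593628) 0.041
scene tray 3064 ((567.5992431640625, -26.812118530273438), (327.23736572265625, 223.4636993408203), 3.6984012126922607) 0.007
side slice [ 0.497 -0.081  0.031]
side puffA [ 0.66  -0.084  0.041]
side puffB [0.653 0.005 0.042]
side lid [ 0.505 -0.296  0.049]
side tray [0.577 0.001 0.006]
side box [0.467 0.354 0.004]
side boxrim 367 ((524.6007690429688, 309.919921875), (191.5840301513672, 243.0780487060547), 88.05168914794922) 0.062
side lid 1884 ((526.2410278320312, -255.46804809570312), (281.6799621582031, 259.1698913574219), 0.17136874794960022) 0.012
side slice 188 ((497.7338562011719, -76.6493148803711), (67.38780975341797, 44.10538864135742), 85.55510711669922) 0.033
side puffA 195 ((658.9977416992188, -71.94181823730469), (46.89751052856445, 62.090545654296875), 0.04919138923287392) 0.04
side puffB 171 ((651.0100708007812, 5.763271331787109), (47.229026794433594, 85.73480987548828), 1.573362112045288) 0.039
side tray 2773 ((577.3533935546875, -19.335235595703125), (326.9855041503906, 242.95396423339844), 3.6620333194732666) 0.006
```

```bash
python3 -m handwheel '[[0,0,-0.012,0,0,7],[0,0,-0.012,0,0,7],[0,0,-0.012,0,0,7],[0,0,-0.012,0,0,7],[0,0,-0.012,0,0,7],[0,0,-0.012,0,0,7],[0,0,-0.012,0,0,7],[0,0,-0.012,0,0,7]]'
python3 -m handwheel '[[0,0,0,0,0,6.75],[0,0,0,0,0,6.75],[-0.035,0.036,0,0,0,0],[-0.035,0.036,0,0,0,0],[-0.035,0.036,0,0,0,0],[-0.035,0.036,0,0,0,0],[-0.035,0.036,0,0,0,0],[-0.035,0.036,0,0,0,0]]'
python3 -m handwheel '[[0,0.03,0,0,0,0],[0,0.03,0,0,0,0],[0,0.03,0,0,0,0],[0,0,0,0,0,0],[0,0,0,0,0,0],[0,0,0,0,0,0],[0,0,0,0,0,0],[0,0,0,0,0,0]]'
python3 - <<'E'
from h import *
c=snap('wrist','w1.png'); print(c['obs']['ee_pos'],c['obs']['tcp_rot'],c['fx'],c['cx'],c['cy'],c['tool_from_camera'])
E
```

```text
time: 0.77
ee_pos: [0.1926, 0.5151, 0.3445]
tcp_rot: [-180.0, 0.0, 103.2]
wrist_force: [0.3, -0.4, -0.8]
opening: 0.0855
time: 1.43
ee_pos: [0.3728, 0.3393, 0.3441]
tcp_rot: [-180.0, 0.0, 90.0]
wrist_force: [0.5, 1.0, 0.6]
opening: 0.0855
time: 2.1
ee_pos: [0.4609, 0.3411, 0.345]
tcp_rot: [180.0, -0.0, 90.1]
wrist_force: [-0.2, -0.4, 0.3]
opening: 0.0855
[0.46088706 0.34110902 0.3450008 ] [ 1.79959796e+02 -3.31649922e-02  9.00624324e+01] 325.19226210127806 284.3419407475785 206.41993779579767 [[ 4.54547591e-04 -9.54785109e-01 -2.97296467e-01  7.57074507e-02]
 [ 9.99999721e-01  2.57899648e-04  7.00676746e-04 -3.02100852e-04]
 [-5.92323069e-04 -2.97296702e-01  9.54784960e-01 -1.24778789e-01]
 [ 0.00000000e+00  0.00000000e+00  0.00000000e+00  1.00000000e+00]]
```

View pics/w1.png

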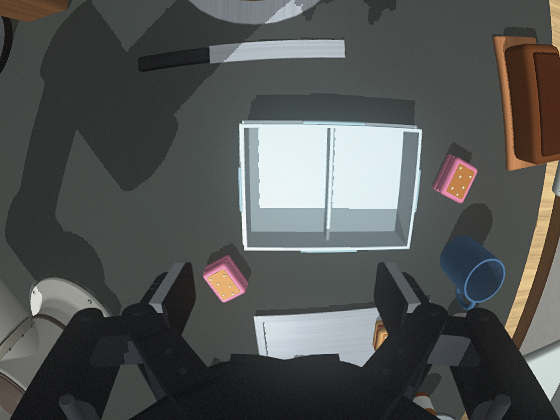

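The box lies nearly square below the wrist: rim corners at (240,122), (422,127), (411,247) and (243,248). I'll measure it from the wrist depth and these corners, then move over the tray.

```bash
cat >> h.py <<'E'
def wT(c):
    T=np.eye(4);o=c['obs'];T[:3,:3]=Ro.from_euler('xyz',o['tcp_rot'],degrees=True).as_matrix();T[:3,3]=o['ee_pos'];return T@np.array(c['tool_from_camera'])
def wray(c,uv):
    uv=np.asarray(uv,float);d=(uv-[c['cx'],c['cy']])/[c['fx'],c['fy']];r=np.linalg.norm(d,axis=-1,keepdims=True)+1e-12
    return np.concatenate([d/r*np.sin(r),np.cos(r)],-1)
def wpt(c,uv,z):
    T=wT(c);D=wray(c,uv)@T[:3,:3].T;o=T[:3,3];return o+D*((z-o[2])/D[...,2:3])
def wcloud(c):
    v,u=np.mgrid[0:420,0:560];d=wray(c,np.stack([u,v],-1));p=d/np.maximum(d[...,2:],.05)*c['depth'][...,None]
    T=wT(c);P=p@T[:3,:3].T+T[:3,3];P[(c['depth']==0)|(d[...,2]<.1)]=np.nan;return P
def ortho(c,x0,x1,y0,y1,z,s=.001):  # image: right=+x, up=+y
    T=np.linalg.inv(wT(c));X,Y=np.meshgrid(np.arange(x0,x1,s),np.arange(y1,y0,-s))
    p=np.stack([X,Y,0*X+z],-1)@T[:3,:3].T+T[:3,3];th=np.arctan2(np.hypot(p[...,0],p[...,1]),p[...,2]);h=np.hypot(p[...,0],p[...,1])+1e-12
    return cv2.remap(c['img'],(c['cx']+c['fx']*th*p[...,0]/h).astype(np.float32),(c['cy']+c['fy']*th*p[...,1]/h).astype(np.float32),cv2.INTER_LINEAR)
def rect(P,m):
    q=P[m];q=q[~np.isnan(q).any(1)];return len(q),np.round(np.hstack([np.array(cv2.minAreaRect((q[:,:2]*1000).astype(np.float32))[0]),cv2.minAreaRect((q[:,:2]*1000).astype(np.float32))[1],cv2.minAreaRect((q[:,:2]*1000).astype(np.float32))[2]]),1),np.median(q[:,2]).round(4)
E
python3 - <<'E'
from h import *
c=load('wrist')
k=wpt(c,[(240,122),(422,127),(411,247),(243,248)],.064);print(k.round(4),k.mean(0))
P=wcloud(c);Z=P[...,2];m=(Z>.061)&(Z<.068)&(abs(P[...,0]-.52)<.14)&(abs(P[...,1]-.31)<.11)
print(rect(P,m)); m2=np.nan_to_num(Z)<.01; print(np.nanmedian(Z[:200,100:230]))
print(rect(P,(Z>.033)&(Z<.042)&(abs(P[...,0]-.52)<.1)&(abs(P[...,1]-.31)<.06)))
E
python3 -m handwheel '[[-0.04,0.011,0,0,0,0],[-0.04,0.011,0,0,0,0],[-0.04,0.011,0,0,0,0],[-0.04,0.011,0,0,0,0],[-0.04,0.011,0,0,0,0],[-0.04,0.011,0,0,0,0],[-0.04,0.011,0,0,0,0],[-0.04,0.011,0,0,0,0]]'
python3 -m handwheel '[[-0.02,0,0,0,0,0],[0,0,0,0,0,0],[0,0,0,0,0,0],[0,0,0,0,0,0],[0,0,0,0,0,0],[0,0,0,0,0,0],[0,0,0,0,0,0],[0,0,0,0,0,0]]'
python3 - <<'E'
from h import *
c=snap('wrist','w2.png')
E
```

```text
[[0.4059 0.4004 0.064 ]
 [0.6419 0.4001 0.064 ]
 [0.6443 0.2294 0.064 ]
 [0.4043 0.2307 0.064 ]] [0.52408785 0.31515441 0.064     ]
(2119, array([5.233e+02, 3.127e+02, 2.434e+02, 1.780e+02, 3.000e-01]), np.float64(0.0629))
-0.000830818497566499
(266, array([523.5, 310.2,   5.1, 119.6,   0.8]), np.float64(0.037))
time: 2.82
ee_pos: [0.5494, 0.0194, 0.3451]
tcp_rot: [179.9, -0.0, 90.1]
wrist_force: [1.2, 0.3, 0.9]
opening: 0.0852
time: 3.48
ee_pos: [0.5498, 0.0016, 0.3443]
tcp_rot: [180.0, -0.0, 90.1]
wrist_force: [0.1, 0.2, -0.3]
opening: 0.0854
```

View pics/w2.png

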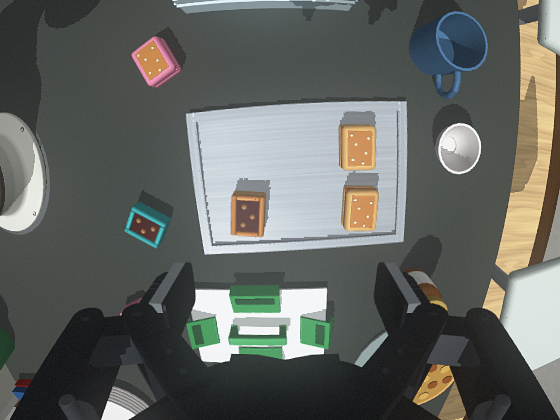

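The wrist view shows two seeded puffs at (358,147) and (361,209) and a dark-jam slice with walnuts at (248,214), all with normal golden sides on the tray. The turquoise (146,226) and pink (155,62) look-alikes are off the tray. I'll measure the three and check them in an enlarged ortho crop.

Run:
```python
from h import *
c=load('wrist');P=wcloud(c);Z=P[...,2]
hsv=cv2.cvtColor(c['img'],cv2.COLOR_RGB2HSV)
for k,(u,v),h in(('puffB',(358,144),.04),('puffA',(361,205),.04),('slice',(248,211),.034)):
    b=wpt(c,(u,v),h);print(k,b.round(3),P[v,u].round(3))
    print(rect(P,(abs(Z-h)<.006)&(np.hypot(P[...,0]-b[0],P[...,1]-b[1])<.05)))
o=ortho(c,.42,.72,-.14,.08,.038,.0005);cv2.imwrite('pics/o2.png',o[:,:,::-1])
```

```text
puffB [0.649 0.032 0.04 ] [0.648 0.032 0.041]
(1466, array([650.9,  26.1,  47.1,  62.1,   2.8]), np.float64(0.0393))
puffA [ 0.658 -0.054  0.04 ] [ 0.658 -0.054  0.039]
(1252, array([659.8, -49.4,  88. ,  47.6,  89.1]), np.float64(0.0393))
slice [ 0.499 -0.065  0.034] [ 0.498 -0.066  0.03 ]
(1372, array([496.3, -73.4,  62.2,  48.8,  86.3]), np.float64(0.0313))
```

View pics/o2.png

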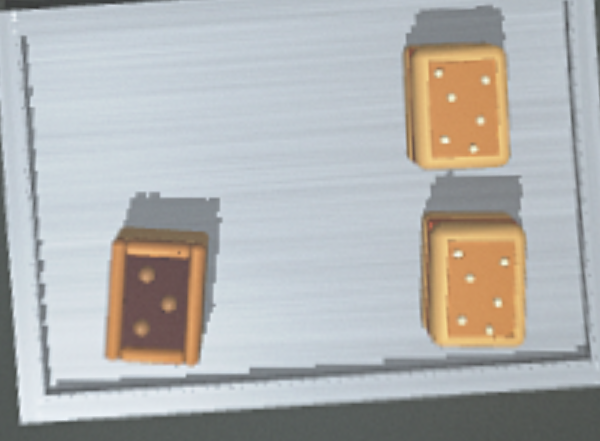

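```bash
python3 -m handwheel '[[-0.008,0.0137,0.028,0,0,0],[-0.008,0.0137,0.028,0,0,0],[-0.008,0.0137,0.028,0,0,0],[-0.008,0.0137,0.028,0,0,0],[-0.008,0.0137,0.028,0,0,0],[-0.008,0.0137,0.028,0,0,0],[-0.008,0.0137,0.028,0,0,0],[-0.008,0.0137,0.028,0,0,0]]' 0.6 35
python3 -m handwheel '[[0,0,0,0,0,0],[0,0,0,0,0,0],[0,0,0,0,0,0],[0,0,0,0,0,0],[0,0,0,0,0,0],[0,0,0,0,0,0],[0,0,0,0,0,0],[0,0,0,0,0,0]]'
python3 - <<'E'
from h import *
c=snap('wrist','w3.png');P=wcloud(c);Z=P[...,2]
b=[.66,-.062];print(rect(P,(abs(Z-.04)<.006)&(np.hypot(P[...,0]-b[0],P[...,1]-b[1])<.055)),c['obs']['ee_pos'])
E
```

```text
time: 4.2
ee_pos: [0.6599, -0.0633, 0.1188]
tcp_rot: [-180.0, -0.0, 90.0]
wrist_force: [0.3, -1.0, -0.2]
opening: 0.0683
time: 4.87
ee_pos: [0.6595, -0.063, 0.121]
tcp_rot: [179.9, 0.0, 90.0]
wrist_force: [0.0, 0.0, 0.6]
opening: 0.0681
(5567, array([660.1, -63.6,  60.7,  47.8,  89.8]), np.float64(0.0394)) [ 0.65953578 -0.06300274  0.12100186]
```

View pics/w3.png

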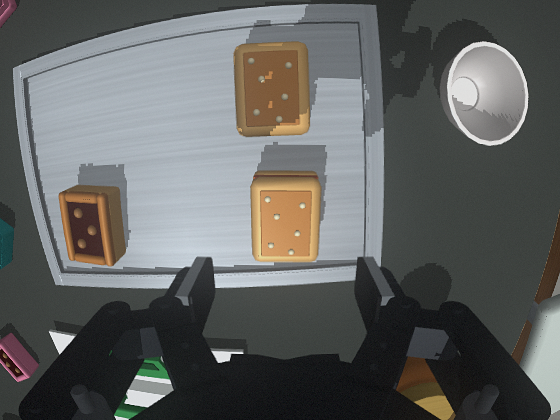

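The puff is centred under the jaws at (285,218). I'll descend, grip and lift.

```bash
python3 -m handwheel '[[0,0,0.014,0,0,0],[0,0,0.014,0,0,0],[0,0,0.014,0,0,0],[0,0,0.014,0,0,0],[0,0,0.014,0,0,0],[0,0,0.014,0,0,0],[0,0,0.009,0,0,0],[0,0,0,0,0,0]]'
python3 -m handwheel '[[0,0,0,0,0,0],[0,0,0,0,0,0],[0,0,0,0,0,0],[0,0,0,0,0,0],[0,0,0,0,0,0],[0,0,0,0,0,0],[0,0,0,0,0,0],[0,0,0,0,0,0]]' -1 35
python3 -m handwheel '[[0,0,-0.01,0,0,0],[0,0,-0.015,0,0,0],[0,0,-0.02,0,0,0],[0,0,-0.02,0,0,0],[0,0,-0.02,0,0,0],[0,0,-0.02,0,0,0],[0,0,-0.015,0,0,0],[0,0,0,0,0,0]]'
```

```text
time: 5.58
ee_pos: [0.6582, -0.063, 0.025]
tcp_rot: [-179.8, -0.0, 90.0]
wrist_force: [0.3, 0.4, -0.1]
opening: 0.0679
time: 6.25
ee_pos: [0.66, -0.0631, 0.0283]
tcp_rot: [179.9, 0.0, 90.0]
wrist_force: [-0.0, 0.2, 6.9]
opening: 0.0475
time: 6.92
ee_pos: [0.6606, -0.0632, 0.1515]
tcp_rot: [179.7, 0.0, 90.0]
wrist_force: [0.9, -0.4, -0.9]
opening: 0.0476
```

```bash
python3 -m handwheel '[[0.026,-0.005,0,0,0,0],[0.026,-0.005,0,0,0,0],[0.026,-0.005,0,0,0,0],[0.026,-0.005,0,0,0,0],[0.026,-0.005,0,0,0,0],[0.026,-0.005,0,0,0,0],[0.026,-0.005,0,0,0,0],[0.026,-0.005,0,0,0,0]]'
python3 -m handwheel '[[0.026,-0.005,0,0,0,0],[0.026,-0.005,0,0,0,0],[0.026,-0.005,0,0,0,0],[0.026,-0.005,0,0,0,0],[0.026,-0.005,0,0,0,0],[0.026,-0.005,0,0,0,0],[0.026,-0.005,0,0,0,0],[0.026,-0.004,0,0,0,0]]'
python3 -m handwheel '[[0,0,0,0,0,0],[0,0,0,0,0,0],[0,0,0,0,0,0],[0,0,0,0,0,0],[0,0,0,0,0,0],[0,0,0,0,0,0],[0,0,0,0,0,0],[0,0,0,0,0,0]]'
python3 - <<'E'
from h import *
c=snap('wrist','w4.png');P=wcloud(c);Z=P[...,2]
print(c['obs']['ee_pos']); m=(abs(Z-.0635)<.004)&(abs(P[...,0]-.52)<.14)&(P[...,1]>.21)
print(rect(P,m))
cv2.imwrite('pics/o4.png',ortho(c,.38,.67,.2,.42,.064,.0005)[:,:,::-1])
E
```

```text
time: 7.58
ee_pos: [0.6186, 0.146, 0.1462]
tcp_rot: [-179.9, 0.0, 90.0]
wrist_force: [-0.2, -0.6, -1.2]
opening: 0.0473
time: 8.25
ee_pos: [0.5796, 0.354, 0.1462]
tcp_rot: [-179.9, 0.0, 90.0]
wrist_force: [0.2, -0.4, -0.9]
opening: 0.0474
time: 8.92
ee_pos: [0.5807, 0.3524, 0.1474]
tcp_rot: [180.0, -0.0, 90.0]
wrist_force: [0.2, 0.2, -0.4]
opening: 0.0474
[0.58065776 0.35244396 0.14742495]
(5185, array([523.7, 313.5, 245.1, 178.9,   0.9]), np.float64(0.0626))
```

View pics/o4.png

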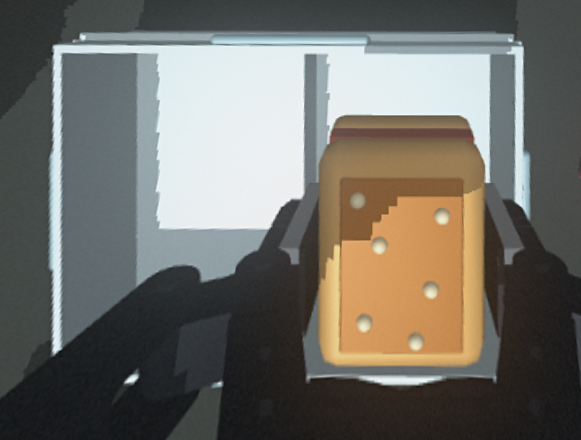

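The puff is held squarely over the +x compartment. The rim's left edge is at column 55, the right at 523 and the far edge at row 46, which puts the box centre at about (0.524, 0.3125). I'll lower and release.

```bash
python3 -m handwheel '[[0,0.001,0.017,0,0,0],[0,0,0.017,0,0,0],[0,0,0.017,0,0,0],[0,0,0.017,0,0,0],[0,0,0.017,0,0,0],[0,0,0.017,0,0,0],[0,0,0.01,0,0,0],[0,0,0.004,0,0,0]]'
python3 -m handwheel '[[0,0,0.001,0,0,0],[0,0,0,0,0,0],[0,0,0,0,0,0],[0,0,0,0,0,0],[0,0,0,0,0,0],[0,0,0,0,0,0],[0,0,0,0,0,0],[0,0,0,0,0,0]]'
python3 -m handwheel '[[0,0,0,0,0,0],[0,0,0,0,0,0],[0,0,0,0,0,0],[0,0,0,0,0,0],[0,0,0,0,0,0],[0,0,0,0,0,0],[0,0,0,0,0,0],[0,0,0,0,0,0]]' 0.42
python3 -m handwheel '[[0,0,-0.008,0,0,0],[0,0,-0.016,0,0,0],[0,0,-0.016,0,0,0],[0,0,-0.016,0,0,0],[0,0,-0.016,0,0,0],[0,0,-0.016,0,0,0],[0,0,-0.016,0,0,0],[0,0,-0.016,0,0,0]]'
```

```text
time: 9.63
ee_pos: [0.5807, 0.3524, 0.0293]
tcp_rot: [-179.9, 0.1, 90.0]
wrist_force: [0.4, -0.1, -0.9]
opening: 0.0475
time: 10.3
ee_pos: [0.5815, 0.3529, 0.0304]
tcp_rot: [180.0, -0.0, 90.0]
wrist_force: [-0.3, 0.2, -0.1]
opening: 0.0474
time: 10.97
ee_pos: [0.5799, 0.353, 0.0304]
tcp_rot: [-179.8, 0.0, 90.0]
wrist_force: [-11.7, -0.7, 3.4]
opening: 0.0606
time: 11.63
ee_pos: [0.5817, 0.3528, 0.1517]
tcp_rot: [179.9, -0.0, 90.0]
wrist_force: [0.2, 0.9, -0.2]
opening: 0.0605
```

```bash
python3 -m handwheel '[[-0.03,0.006,0,0,0,0],[-0.03,0.006,0,0,0,0],[-0.03,0.006,0,0,0,0],[-0.03,0.006,0,0,0,0],[-0.03,0.006,0,0,0,0],[-0.03,0.006,0,0,0,0],[-0.03,0.006,0,0,0,0],[-0.03,0.006,0,0,0,0]]' 0.6
python3 -m handwheel '[[-0.03,0.007,0,0,0,0],[-0.03,0.007,0,0,0,0],[-0.0265,0.007,0,0,0,0],[0,0,0.015,0,0,0],[0,0,0.015,0,0,0],[0,0,0,0,0,0],[0,0,0,0,0,0],[0,0,0,0,0,0]]'
python3 - <<'E'
from h import *
c=snap('wrist','w5.png');P=wcloud(c);Z=P[...,2]
b=[.651,.0265];print(rect(P,(abs(Z-.04)<.006)&(np.hypot(P[...,0]-b[0],P[...,1]-b[1])<.055)),c['obs']['ee_pos'])
b=[.497,-.073];print(rect(P,(abs(Z-.034)<.006)&(np.hypot(P[...,0]-b[0],P[...,1]-b[1])<.055)),c['obs']['ee_pos'])
c=snap('scene');P=cloud(c);Z=P[...,2]
b=[.582,.353];print('placed',rect(P,(abs(Z-.04)<.008)&(np.hypot(P[...,0]-b[0],P[...,1]-b[1])<.045)))
E
```

```text
time: 12.3
ee_pos: [0.6298, 0.1114, 0.151]
tcp_rot: [179.9, -0.0, 90.0]
wrist_force: [0.1, -0.4, 0.1]
opening: 0.0681
time: 12.97
ee_pos: [0.6507, 0.0267, 0.1214]
tcp_rot: [179.9, 0.0, 90.0]
wrist_force: [0.0, -0.2, 0.5]
opening: 0.0683
(5543, array([651.1,  26.9,  47.5,  60.6,   1.9]), np.float64(0.0394)) [0.65072644 0.02665013 0.12141003]
(653, array([498. , -55.1,  27.2,  48.4,  89.7]), np.float64(0.0319)) [0.65072644 0.02665013 0.12141003]
placed (303, array([580.5, 358.7,  77.2,  50.9,  86.8]), np.float64(0.0414))
```

```bash
python3 -m handwheel '[[0,0,0.014,0,0,0],[0,0,0.014,0,0,0],[0,0,0.014,0,0,0],[0,0,0.014,0,0,0],[0,0,0.014,0,0,0],[0,0,0.014,0,0,0],[0,0,0.009,0,0,0],[0,0,0,0,0,0]]'
python3 -m handwheel '[[0,0,0,0,0,0],[0,0,0,0,0,0],[0,0,0,0,0,0],[0,0,0,0,0,0],[0,0,0,0,0,0],[0,0,0,0,0,0],[0,0,0,0,0,0],[0,0,0,0,0,0]]' -1 35
python3 -m handwheel '[[0,0,-0.01,0,0,0],[0,0,-0.015,0,0,0],[0,0,-0.02,0,0,0],[0,0,-0.02,0,0,0],[0,0,-0.02,0,0,0],[0,0,-0.02,0,0,0],[0,0,-0.015,0,0,0],[0,0,0,0,0,0]]'
python3 -m handwheel '[[0.031,-0.009,0,0,0,0],[0.031,-0.009,0,0,0,0],[0.031,-0.009,0,0,0,0],[0.031,-0.009,0,0,0,0],[0.031,-0.009,0,0,0,0],[0.031,-0.009,0,0,0,0],[0.031,-0.009,0,0,0,0],[0.0275,-0.008,0,0,0,0]]'
python3 -m handwheel '[[0,0,0,0,0,0],[0,0,0,0,0,0],[0,0,0,0,0,0],[0,0,0,0,0,0],[0,0,0,0,0,0],[0,0,0,0,0,0],[0,0,0,0,0,0],[0,0,0,0,0,0]]'
python3 - <<'E'
from h import *
c=snap('wrist','w6.png')
cv2.imwrite('pics/o6.png',ortho(c,.38,.67,.2,.42,.064,.0005)[:,:,::-1])
E
```

```text
time: 13.73
ee_pos: [0.6497, 0.0266, 0.0257]
tcp_rot: [-179.9, 0.0, 90.0]
wrist_force: [-0.2, 0.2, -0.2]
opening: 0.0685
time: 14.4
ee_pos: [0.6512, 0.0265, 0.0287]
tcp_rot: [179.9, -0.0, 90.0]
wrist_force: [-0.1, -0.3, 6.3]
opening: 0.0477
time: 15.07
ee_pos: [0.6516, 0.0264, 0.1516]
tcp_rot: [179.7, -0.0, 90.0]
wrist_force: [1.0, -0.3, -0.0]
opening: 0.0475
time: 15.73
ee_pos: [0.5783, 0.2725, 0.1463]
tcp_rot: [-179.9, 0.0, 90.0]
wrist_force: [0.0, 0.2, -1.3]
opening: 0.0478
time: 16.4
ee_pos: [0.5797, 0.2704, 0.1473]
tcp_rot: [180.0, 0.0, 90.0]
wrist_force: [0.2, 0.2, 0.5]
opening: 0.0475
```

View pics/o6.png

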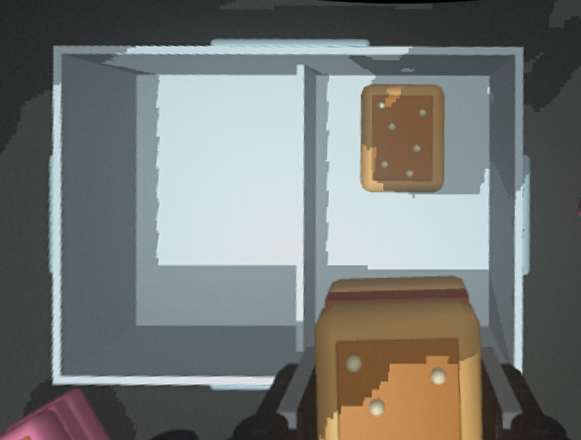

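The first puff lies flat in the +x compartment at (402,138). The rim spans columns 54–522 and rows 47–384, so the centre is (0.524, 0.312). I'll release the second puff next.

```bash
python3 -m handwheel '[[0,0,0.017,0,0,0],[0,0,0.017,0,0,0],[0,0,0.017,0,0,0],[0,0,0.017,0,0,0],[0,0,0.017,0,0,0],[0,0,0.017,0,0,0],[0,0,0.01,0,0,0],[0,0,0.004,0,0,0]]'
python3 -m handwheel '[[0,0,0.001,0,0,0],[0,0,0,0,0,0],[0,0,0,0,0,0],[0,0,0,0,0,0],[0,0,0,0,0,0],[0,0,0,0,0,0],[0,0,0,0,0,0],[0,0,0,0,0,0]]'
python3 -m handwheel '[[0,0,0,0,0,0],[0,0,0,0,0,0],[0,0,0,0,0,0],[0,0,0,0,0,0],[0,0,0,0,0,0],[0,0,0,0,0,0],[0,0,0,0,0,0],[0,0,0,0,0,0]]' 0.32
python3 -m handwheel '[[0,0,-0.008,0,0,0],[0,0,-0.016,0,0,0],[0,0,-0.016,0,0,0],[0,0,-0.016,0,0,0],[0,0,-0.016,0,0,0],[0,0,-0.016,0,0,0],[0,0,-0.016,0,0,0],[0,0,-0.016,0,0,0]]'
python3 -m handwheel '[[-0.03,-0.007,0,0,0,0],[-0.03,-0.007,0,0,0,0],[-0.03,-0.007,0,0,0,0],[-0.03,-0.007,0,0,0,0],[-0.03,-0.007,0,0,0,0],[-0.03,-0.007,0,0,0,0],[-0.03,-0.007,0,0,0,0],[-0.03,-0.007,0,0,0,0]]' 0.6
python3 -m handwheel '[[-0.03,-0.007,0,0,0,0],[-0.03,-0.007,0,0,0,0],[-0.03,-0.007,0,0,0,0],[-0.013,-0.006,0.005,0,0,1.5],[0,0,0.015,0,0,1.5],[0,0,0.015,0,0,1],[0,0,0,0,0,0],[0,0,0,0,0,0]]'
python3 - <<'E'
from h import *
c=snap('wrist','w7.png');P=wcloud(c);Z=P[...,2]
b=[.497,-.073];print(rect(P,(abs(Z-.034)<.006)&(np.hypot(P[...,0]-b[0],P[...,1]-b[1])<.06)),c['obs']['ee_pos'])
cv2.imwrite('pics/o7.png',ortho(c,.38,.67,-.2,.02,.034,.0005)[:,:,::-1])
c=snap('scene');P=cloud(c);Z=P[...,2]
b=[.58,.272];print('placed',rect(P,(abs(Z-.04)<.008)&(np.hypot(P[...,0]-b[0],P[...,1]-b[1])<.045)))
E
```

```text
time: 17.12
ee_pos: [0.5787, 0.2705, 0.0294]
tcp_rot: [-179.9, 0.1, 90.0]
wrist_force: [0.0, -1.1, -1.3]
opening: 0.0478
time: 17.78
ee_pos: [0.5795, 0.2709, 0.0304]
tcp_rot: [180.0, -0.0, 90.0]
wrist_force: [0.9, -0.6, -0.1]
opening: 0.0479
time: 18.45
ee_pos: [0.5794, 0.2709, 0.0303]
tcp_rot: [-180.0, -0.0, 90.0]
wrist_force: [0.8, 0.0, -0.5]
opening: 0.056
time: 19.12
ee_pos: [0.5794, 0.2709, 0.1518]
tcp_rot: [180.0, -0.0, 90.0]
wrist_force: [0.2, -1.5, 0.5]
opening: 0.0568
time: 19.78
ee_pos: [0.523, 0.0296, 0.1511]
tcp_rot: [179.9, -0.0, 90.0]
wrist_force: [0.9, -0.6, -0.3]
opening: 0.0682
time: 20.45
ee_pos: [0.4961, -0.0721, 0.1155]
tcp_rot: [-180.0, -0.0, 86.0]
wrist_force: [-0.0, 0.5, 0.8]
opening: 0.0683
(5830, array([496.5, -73.5,  61.8,  48.5,  86.4]), np.float64(0.0312)) [ 0.49607197 -0.07210511  0.11552373]
placed (297, array([580.3, 265.4,  50. ,  75.7,   6.2]), np.float64(0.0412))
```

```bash
python3 -m handwheel '[[0,0,0.014,0,0,0],[0,0,0.014,0,0,0],[0,0,0.014,0,0,0],[0,0,0.014,0,0,0],[0,0,0.014,0,0,0],[0,0,0.012,0,0,0],[0,0,0.006,0,0,0],[0,0,0,0,0,0]]'
python3 -m handwheel '[[0,0,0,0,0,0],[0,0,0,0,0,0],[0,0,0,0,0,0],[0,0,0,0,0,0],[0,0,0,0,0,0],[0,0,0,0,0,0],[0,0,0,0,0,0],[0,0,0,0,0,0]]' -1 35
python3 -m handwheel '[[0,0,-0.01,0,0,0],[0,0,-0.015,0,0,0],[0,0,-0.02,0,0,0],[0,0,-0.02,0,0,0],[0,0,-0.02,0,0,-1],[0,0,-0.02,0,0,-1],[0,0,-0.015,0,0,-1],[0,0,0,0,0,-1]]'
python3 -m handwheel '[[0.03,-0.002,0,0,0,0],[0.03,-0.002,0,0,0,0],[0.03,-0.002,0,0,0,0],[0.03,-0.002,0,0,0,0],[0.03,-0.002,0,0,0,0],[0.03,-0.002,0,0,0,0],[0.03,-0.002,0,0,0,0],[0.03,-0.002,0,0,0,0]]'
python3 -m handwheel '[[0.03,-0.003,0,0,0,0],[0.03,-0.003,0,0,0,0],[0.03,-0.003,0,0,0,0],[0.03,-0.003,0,0,0,0],[0.024,-0.002,0,0,0,0],[0,0,0,0,0,0],[0,0,0,0,0,0],[0,0,0,0,0,0]]'
```

```text
time: 21.22
ee_pos: [0.496, -0.0719, 0.0265]
tcp_rot: [-179.9, -0.0, 86.0]
wrist_force: [-0.7, -0.6, -0.2]
opening: 0.0682
time: 21.88
ee_pos: [0.4972, -0.0722, 0.0284]
tcp_rot: [179.9, 0.0, 86.0]
wrist_force: [0.9, -0.2, 6.6]
opening: 0.0477
time: 22.55
ee_pos: [0.4976, -0.0723, 0.1511]
tcp_rot: [179.7, 0.0, 90.1]
wrist_force: [0.5, -0.9, -0.0]
opening: 0.0476
time: 23.22
ee_pos: [0.4798, 0.1692, 0.1467]
tcp_rot: [-180.0, 0.0, 90.0]
wrist_force: [1.5, -0.4, -0.4]
opening: 0.0476
time: 23.88
ee_pos: [0.4662, 0.3115, 0.1466]
tcp_rot: [-179.9, 0.1, 90.0]
wrist_force: [0.6, 0.4, -0.8]
opening: 0.0474
```

```bash
python3 -m handwheel '[[0,0,0.017,0,0,0],[0,0,0.017,0,0,0],[0,0,0.017,0,0,0],[0,0,0.017,0,0,0],[0,0,0.017,0,0,0],[0,0,0.017,0,0,0],[0,0,0.01,0,0,0],[0,0,0.004,0,0,0]]'
python3 -m handwheel '[[0,0,0.001,0,0,0],[0,0,0,0,0,0],[0,0,0,0,0,0],[0,0,0,0,0,0],[0,0,0,0,0,0],[0,0,0,0,0,0],[0,0,0,0,0,0],[0,0,0,0,0,0]]'
python3 -m handwheel '[[0,0,0,0,0,0],[0,0,0,0,0,0],[0,0,0,0,0,0],[0,0,0,0,0,0],[0,0,0,0,0,0],[0,0,0,0,0,0],[0,0,0,0,0,0],[0,0,0,0,0,0]]' 0.32
python3 -m handwheel '[[0,0,-0.008,0,0,0],[0,0,-0.016,0,0,0],[0,0,-0.02,0,0,0],[0,0,-0.02,0,0,0],[0,0,-0.03,0,0,0],[0,0,-0.03,0,0,0],[0,0,-0.03,0,0,0],[0,0,-0.03,0,0,0]]'
python3 -m handwheel '[[-0.04,0.003,-0.02,0,0,0],[-0.04,0.003,-0.02,0,0,0],[-0.04,0.003,-0.02,0,0,0],[-0.04,0.003,-0.02,0,0,0],[-0.04,0.003,-0.02,0,0,0],[-0.04,0.003,-0.02,0,0,0],[-0.04,0.003,0,0,0,0],[-0.04,0.003,0,0,0,0]]'
python3 -m handwheel '[[-0.04,0.002,0,0,0,0],[-0.04,0.002,0,0,0,0],[-0.04,0.002,0,0,0,0],[-0.04,0.002,0,0,0,0],[-0.04,0.002,0,0,0,0],[-0.04,0.002,0,0,0,0],[-0.04,0.002,0,0,0,0],[-0.03,0.002,0,0,0,0]]'
python3 -m handwheel '[[0,0,0,0,0,0],[0,0,0,0,0,0],[0,0,0,0,0,0],[0,0,0,0,0,0],[0,0,0,0,0,0],[0,0,0,0,0,0],[0,0,0,0,0,0],[0,0,0,0,0,0]]'
python3 - <<'E'
from h import *
c=snap('wrist','w8.png');print(c['obs']['ee_pos'])
cv2.imwrite('pics/o8.png',ortho(c,.33,.69,-.42,-.15,.03,.0005)[:,:,::-1])
c=snap('scene');cv2.imwrite('pics/s8.png',cv2.resize(c['img'][190:330,180:440,::-1],None,fx=3,fy=3,interpolation=cv2.INTER_CUBIC))
E
```

```text
time: 24.55
ee_pos: [0.4659, 0.3105, 0.0296]
tcp_rot: [-179.9, 0.1, 89.9]
wrist_force: [-0.9, 0.3, -1.2]
opening: 0.0472
time: 25.22
ee_pos: [0.4665, 0.312, 0.0304]
tcp_rot: [180.0, -0.0, 90.0]
wrist_force: [-0.9, 0.0, -1.4]
opening: 0.0475
time: 25.88
ee_pos: [0.4667, 0.312, 0.0305]
tcp_rot: [180.0, -0.0, 90.0]
wrist_force: [2.7, 0.7, 1.5]
opening: 0.0565
time: 26.55
ee_pos: [0.4657, 0.3116, 0.216]
tcp_rot: [-179.9, 0.0, 90.0]
wrist_force: [0.8, 0.9, 0.6]
opening: 0.0564
time: 27.22
ee_pos: [0.4887, 0.0072, 0.3275]
tcp_rot: [179.9, -0.0, 90.0]
wrist_force: [0.3, 0.3, -0.3]
opening: 0.0566
time: 27.88
ee_pos: [0.5043, -0.3037, 0.3258]
tcp_rot: [-180.0, -0.0, 89.9]
wrist_force: [0.1, 0.2, -0.3]
opening: 0.0561
time: 28.55
ee_pos: [0.5052, -0.3007, 0.3261]
tcp_rot: [180.0, 0.0, 90.0]
wrist_force: [0.4, -1.1, 0.3]
opening: 0.0563
[ 0.50524947 -0.30066024  0.32609507]
```

View pics/o8.png

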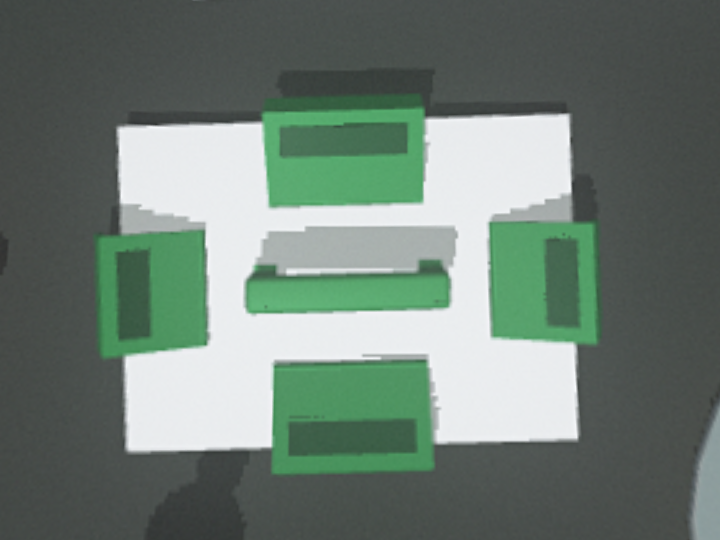

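View pics/s8.png

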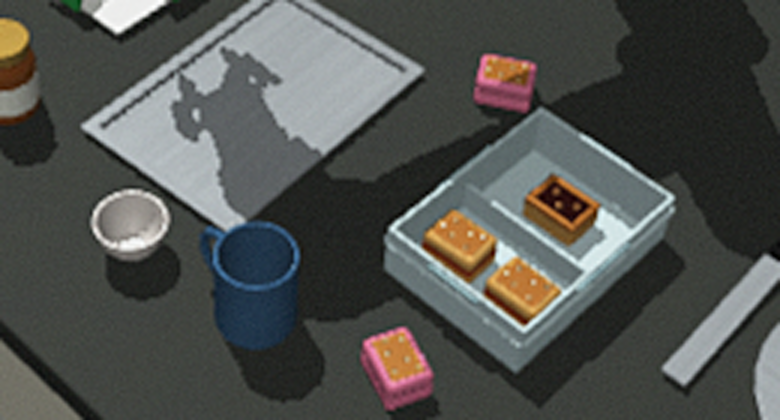

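The box has both puffs in the +x compartment and the slice in the other, all flat. In the ortho view the lid's white corners are at (118,127), (570,114), (578,440) and (127,452), and the handle bar is centred at about (348,292). I'll fit its pose.

Run:
```python
from h import *
c=load('wrist');P=wcloud(c);Z=P[...,2];print(c['obs']['q'].round(1))
X,Y=P[...,0],P[...,1]
hsv=cv2.cvtColor(c['img'],cv2.COLOR_RGB2HSV)
near=(abs(X-.505)<.15)&(abs(Y+.29)<.12)
print('plate',rect(P,near&(abs(Z-.012)<.006)&(hsv[...,1]<40)&(hsv[...,2]>170)))
g=(hsv[...,1]>100)&(hsv[...,0]>40)&(hsv[...,0]<80)
print('bar',rect(P,near&g&(abs(X-.505)<.07)&(abs(Y+.295)<.03)&(Z>.035)&(Z<.055)))
# corners: o8 px -> world at .03 -> pixel ray -> plane .012
T=wT(c);o=T[:3,3]
def re(px,z): 
    w=np.array([.33+px[0]*.0005,-.15-px[1]*.0005,.03]);d=w-o;return o+d*(z-o[2])/d[2]
k=np.array([re(p,.012) for p in[(118,127),(570,114),(578,440),(127,452)]]);print(k.round(4),k.mean(0).round(4))
for a,b in((0,1),(3,2)): d=k[b]-k[a];print(np.degrees(np.arctan2(d[1],d[0])),np.linalg.norm(d))
for a,b in((3,0),(2,1)): d=k[b]-k[a];print(np.degrees(np.arctan2(-d[0],d[1])),np.linalg.norm(d))
print('bar c',re((348,291),.046))
```

```text
[-30.8  13.2  28.3 105.   -0.   59.2]
plate (12342, array([ 503.8, -294.3,  236.3,  170.3,    1.6]), np.float64(0.0111))
bar (979, array([ 503.5, -293.9,   96.8,   17.2,    1.6]), np.float64(0.0449))
[[ 0.384  -0.213   0.012 ]
 [ 0.6197 -0.2062  0.012 ]
 [ 0.6239 -0.3762  0.012 ]
 [ 0.3887 -0.3825  0.012 ]] [ 0.5041 -0.2945  0.012 ]
1.6474333124739318 0.23576335640632448
1.5241400671976233 0.2352277424077416
1.5862469601198708 0.169515002630808
1.4057492610463167 0.17002259843591305
bar c [ 0.50403255 -0.29281719  0.046     ]
```

```bash
python3 -m handwheel '[[0.0067,-0.0014,0,0,0,0],[0,0,0.022,0,0,-7],[0,0,0.022,0,0,-7],[0,0,0.022,0,0,-7],[0,0,0.022,0,0,-7],[0,0,0.022,0,0,-7],[0,0,0.022,0,0,-7],[0,0,0.022,0,0,-7]]' 0.17
python3 -m handwheel '[[0,0,0.022,0,0,-7],[0,0,0,0,0,-7],[0,0,0,0,0,-7],[0,0,0,0,0,-7],[0,0,0,0,0,-7],[0,0,0,0,0,-7],[0,0,0,0,0,-0.6],[0,0,0,0,0,0]]'
python3 -m handwheel '[[0,0,0,0,0,0],[0,0,0,0,0,0],[0,0,0,0,0,0],[0,0,0,0,0,0],[0,0,0,0,0,0],[0,0,0,0,0,0],[0,0,0,0,0,0],[0,0,0,0,0,0]]'
python3 - <<'E'
from h import *
c=snap('wrist','w9.png');P=wcloud(c);Z=P[...,2];X,Y=P[...,0],P[...,1];print(c['obs']['ee_pos'],c['obs']['tcp_rot'])
hsv=cv2.cvtColor(c['img'],cv2.COLOR_RGB2HSV);near=(abs(X-.505)<.15)&(abs(Y+.29)<.12)
g=(hsv[...,1]>100)&(hsv[...,0]>40)&(hsv[...,0]<80)
print('plate',rect(P,near&(abs(Z-.012)<.006)&(hsv[...,1]<40)&(hsv[...,2]>150)))
print('bar',rect(P,near&g&(abs(X-.505)<.07)&(abs(Y+.295)<.03)&(Z>.035)&(Z<.055)))
E
```

```text
time: 29.32
ee_pos: [0.5035, -0.294, 0.1708]
tcp_rot: [180.0, 0.0, 139.3]
wrist_force: [-0.4, -0.9, 0.0]
opening: 0.0502
time: 29.98
ee_pos: [0.5037, -0.2942, 0.1498]
tcp_rot: [180.0, -0.0, -178.6]
wrist_force: [0.3, 0.5, 0.1]
opening: 0.05
time: 30.65
ee_pos: [0.5038, -0.2945, 0.1498]
tcp_rot: [180.0, -0.0, -178.4]
wrist_force: [0.4, -0.5, 0.1]
opening: 0.0499
[ 0.50378578 -0.29449721  0.14982172] [ 1.79998301e+02 -2.65128948e-03 -1.78409824e+02]
plate (26524, array([ 503.6, -294.2,  235.9,  171. ,    1.6]), np.float64(0.0112))
bar (2688, array([ 503.4, -294.6,   97.7,   16.9,    1.6]), np.float64(0.0451))
```

View pics/w9.png

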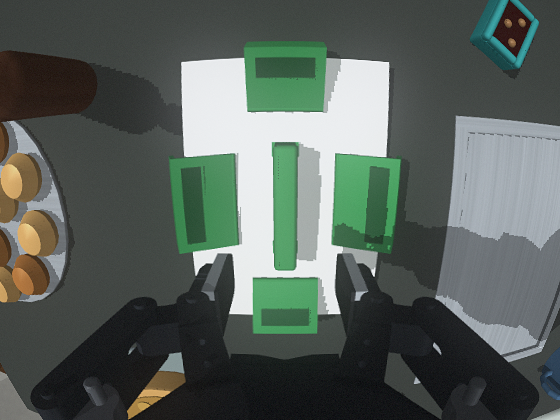

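The bar (285,205) is centred between the jaws and nothing has shifted. I'll grasp and lift the lid.

```bash
python3 -m handwheel '[[0,0,0.018,0,0,0],[0,0,0.018,0,0,0],[0,0,0.018,0,0,0],[0,0,0.018,0,0,0],[0,0,0.018,0,0,0],[0,0,0.012,0,0,0],[0,0,0.008,0,0,0],[0,0,0,0,0,0]]' 0.17
python3 -m handwheel '[[0,0,0,0,0,0],[0,0,0,0,0,0],[0,0,0,0,0,0],[0,0,0,0,0,0],[0,0,0,0,0,0],[0,0,0,0,0,0],[0,0,0,0,0,0],[0,0,0,0,0,0]]' -1 70
python3 -m handwheel '[[0,0,-0.004,0,0,0],[0,0,-0.01,0,0,0],[0,0,-0.018,0,0,0],[0,0,-0.018,0,0,0],[0,0,-0.018,0,0,0],[0,0,-0.018,0,0,0],[0,0,-0.018,0,0,0],[0,0,-0.016,0,0,0]]'
python3 - <<'E'
from h import *
c=snap('wrist','w10.png');P=wcloud(c);Z=P[...,2];X,Y=P[...,0],P[...,1];print(c['obs']['ee_pos'],c['obs']['tcp_rot'],c['obs']['wrist_force'])
hsv=cv2.cvtColor(c['img'],cv2.COLOR_RGB2HSV);near=(abs(X-.505)<.15)&(abs(Y+.29)<.12)
m=near&(Z>.1)&(hsv[...,1]<40)&(hsv[...,2]>150)&(Z<.15)
print('plate',rect(P,m)); q=P[m]; A=np.c_[q[:,:2]-[.504,-.294],np.ones(len(q))];print(np.linalg.lstsq(A,q[:,2],rcond=None)[0])
E
```

```text
time: 31.37
ee_pos: [0.5031, -0.2941, 0.0382]
tcp_rot: [179.9, -0.1, -178.4]
wrist_force: [-0.4, 0.0, 0.4]
opening: 0.0493
time: 32.03
ee_pos: [0.5045, -0.2949, 0.0413]
tcp_rot: [-179.9, 0.1, -178.4]
wrist_force: [-0.3, 0.6, 6.7]
opening: 0.0165
time: 32.7
ee_pos: [0.5037, -0.2944, 0.1616]
tcp_rot: [-180.0, 0.0, -178.4]
wrist_force: [0.1, -1.0, -3.1]
opening: 0.0167
[ 0.50370522 -0.29443563  0.16156468] [-1.79989132e+02  1.72609911e-02 -1.78399789e+02] [ 0.11414575 -0.96155264 -3.07862237]
plate (44402, array([ 501.8, -294.6,  234.5,  171.7,    1.7]), np.float64(0.1315))
[-0.00069781  0.00112552  0.13143777]
```

```bash
python3 -m handwheel '[[0,0,-0.006,0,0,0.4],[0,0,-0.006,0,0,0.4],[0,0,-0.006,0,0,0.4],[0,0,-0.006,0,0,0.4],[-0.001,0.01,-0.006,0,0,0],[-0.001,0.02,-0.006,0,0,0],[-0.001,0.025,-0.006,0,0,0],[-0.002,0.025,-0.006,0,0,0]]'
python3 -m handwheel '[[-0.002,0.025,0,0,0,0],[-0.002,0.025,0,0,0,0],[-0.002,0.025,0,0,0,0],[-0.002,0.025,0,0,0,0],[-0.002,0.025,0,0,0,0],[-0.002,0.025,0,0,0,0],[-0.002,0.025,0,0,0,0],[-0.001,0.025,0,0,0,0]]'
python3 -m handwheel '[[0,0.025,0,0,0,0],[0,0.02,0,0,0,0],[0,0.015,0,0,0,0],[0,0.01,0,0,0,0],[0,0,0,0,0,0],[0,0,0,0,0,0],[0,0,0,0,0,0],[0,0,0,0,0,0]]'
python3 - <<'E'
from h import *
c=snap('wrist','w11.png');P=wcloud(c);Z=P[...,2];X,Y=P[...,0],P[...,1];e=c['obs']['ee_pos'];print(e,c['obs']['tcp_rot'],c['obs']['wrist_force'])
hsv=cv2.cvtColor(c['img'],cv2.COLOR_RGB2HSV);w=(hsv[...,1]<40)&(hsv[...,2]>150)
m=(abs(X-e[0])<.15)&(abs(Y-e[1])<.11)&(abs(Z-e[2]+.03)<.01)&w
print('plate',rect(P,m))
m=(abs(X-.524)<.14)&(abs(Y-.312)<.11)&(abs(Z-.063)<.003)
print('rim',rect(P,m))
cv2.imwrite('pics/o11.png',ortho(c,.38,.67,.2,.42,.064,.0005)[:,:,::-1])
E
```

```text
time: 33.42
ee_pos: [0.5084, -0.2133, 0.208]
tcp_rot: [180.0, -0.0, 179.9]
wrist_force: [0.8, -0.9, -2.4]
opening: 0.0167
time: 34.08
ee_pos: [0.5235, -0.0127, 0.2079]
tcp_rot: [180.0, -0.0, -180.0]
wrist_force: [0.6, 0.0, -2.8]
opening: 0.0166
time: 34.75
ee_pos: [0.5238, 0.0548, 0.2078]
tcp_rot: [-180.0, -0.0, 179.9]
wrist_force: [0.2, -0.4, -3.2]
opening: 0.0168
[0.52377044 0.05477854 0.20783681] [-1.79989526e+02 -4.85950128e-03  1.79945576e+02] [ 0.1755754  -0.36994241 -3.22627675]
plate (44015, array([521.8,  54.5, 171.2, 234.4,  90. ]), np.float64(0.1778))
rim (1811, array([523.3, 306.4, 249.7, 167. ,   5.2]), np.float64(0.0628))
```

View pics/o11.png

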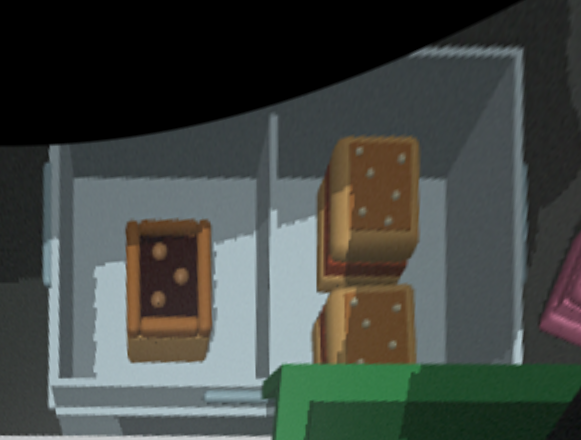

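```bash
python3 -m handwheel '[[0,0.02,0,0,0,0],[0,0.025,0,0,0,0],[0,0.025,0,0,0,0],[0,0.025,0,0,0,0],[0,0.025,0,0,0,0],[0,0.025,0,0,0,0],[0,0.025,0,0,0,0],[0,0.025,0,0,0,0]]'
python3 -m handwheel '[[0,0.025,0,0,0,0],[0,0.02,0,0,0,0],[-0.0004,0.0173,0,0,0,0],[0,0,0.02,0,0,0],[0,0,0.02,0,0,0],[0,0,0.02,0,0,0],[0,0,0.02,0,0,0],[0,0,0.01,0,0,0]]'
python3 -m handwheel '[[0,0,0,0,0,0],[0,0,0,0,0,0],[0,0,0,0,0,0],[0,0,0,0,0,0],[0,0,0,0,0,0],[0,0,0,0,0,0],[0,0,0,0,0,0],[0,0,0,0,0,0]]'
python3 - <<'E'
from h import *
a=[]
for n,(u0,u1,v0,v1) in(('scene',(290,420,205,315)),('side',(215,320,115,185))):
    c=snap(n);a.append(cv2.resize(c['img'][v0:v1,u0:u1,::-1],(650,300 if n=='side' else 300) if 0 else None,fx=5 if n=='scene' else 6,fy=5 if n=='scene' else 6,interpolation=cv2.INTER_CUBIC))
    print(c['obs']['ee_pos'])
    # expected box rim & lid corners
    R=np.array(c['rvec'],float);K=np.array([[c['fx'],0,c['cx']],[0,c['fy'],c['cy']],[0,0,1]])
    for z in(.064,):
        w=np.array([[.5236+sx*.118,.312+sy*.085,z] for sx,sy in((-1,-1),(1,-1),(1,1),(-1,1))]);print(n,cv2.projectPoints(w,R,np.array(c['tvec']),K,None)[0].reshape(-1,2).round(1).tolist())
cv2.imwrite('pics/l1.png',a[0]);cv2.imwrite('pics/l2.png',a[1])
E
```

```text
time: 35.47
ee_pos: [0.5239, 0.251, 0.2078]
tcp_rot: [-180.0, 0.0, 179.9]
wrist_force: [1.0, -0.8, -3.5]
opening: 0.0167
time: 36.13
ee_pos: [0.5236, 0.3117, 0.115]
tcp_rot: [-179.9, -0.2, 179.9]
wrist_force: [-0.9, -0.1, -3.4]
opening: 0.0163
time: 36.8
ee_pos: [0.5243, 0.3128, 0.1181]
tcp_rot: [180.0, 0.0, -180.0]
wrist_force: [0.3, -0.1, -3.5]
opening: 0.0165
[0.52427402 0.3128477  0.1180944 ]
scene [[359.1, 225.7], [308.2, 266.2], [353.8, 301.1], [403.9, 255.6]]
[0.52423255 0.31282404 0.11798731]
side [[234.5, 158.3], [300.2, 155.3], [294.0, 133.9], [232.9, 136.4]]
```

View pics/l2.png

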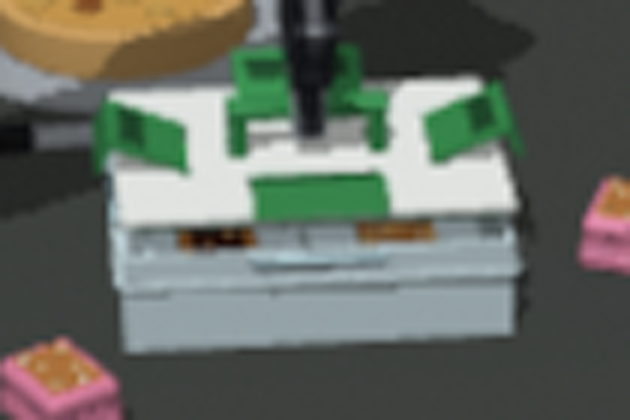

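The lid hovers level over the box. In the side view its front edge (columns 118–517) matches the box's (115–518). I'll lower in small steps, watching force.

```bash
python3 -m handwheel '[[0,0,0.003,0,0,0],[0,0,0.003,0,0,0],[0,0,0.003,0,0,0],[0,0,0.002,0,0,0],[0,0,0.001,0,0,0],[0,0,0.001,0,0,0],[0,0,0,0,0,0],[0,0,0,0,0,0]]'
python3 -m handwheel '[[0,0,0.001,0,0,0],[0,0,0.001,0,0,0],[0,0,0.001,0,0,0],[0,0,0,0,0,0],[0,0,0,0,0,0],[0,0,0,0,0,0],[0,0,0,0,0,0],[0,0,0,0,0,0]]'
```

```text
time: 37.57
ee_pos: [0.5242, 0.3128, 0.1049]
tcp_rot: [-180.0, 0.0, 180.0]
wrist_force: [0.3, -0.1, -2.4]
opening: 0.0165
time: 38.23
ee_pos: [0.5242, 0.3128, 0.1019]
tcp_rot: [180.0, 0.0, -180.0]
wrist_force: [0.2, 1.1, -3.3]
opening: 0.0169
```

```bash
python3 -m handwheel '[[0,0,0.001,0,0,0],[0,0,0.001,0,0,0],[0,0,0,0,0,0],[0,0,0,0,0,0],[0,0,0,0,0,0],[0,0,0,0,0,0],[0,0,0,0,0,0],[0,0,0,0,0,0]]'
python3 -m handwheel '[[0,0,0.001,0,0,0],[0,0,0.001,0,0,0],[0,0,0,0,0,0],[0,0,0,0,0,0],[0,0,0,0,0,0],[0,0,0,0,0,0],[0,0,0,0,0,0],[0,0,0,0,0,0]]'
python3 -m handwheel '[[0,0,0.001,0,0,0],[0,0,0.001,0,0,0],[0,0,0,0,0,0],[0,0,0,0,0,0],[0,0,0,0,0,0],[0,0,0,0,0,0],[0,0,0,0,0,0],[0,0,0,0,0,0]]'
```

```text
time: 38.9
ee_pos: [0.5242, 0.3128, 0.0999]
tcp_rot: [180.0, 0.0, 180.0]
wrist_force: [-0.3, -0.5, -4.3]
opening: 0.0165
time: 39.57
ee_pos: [0.5242, 0.3128, 0.0978]
tcp_rot: [-180.0, 0.0, 180.0]
wrist_force: [-0.2, 0.9, -3.6]
opening: 0.0167
time: 40.23
ee_pos: [0.5243, 0.3129, 0.0973]
tcp_rot: [180.0, 0.1, -180.0]
wrist_force: [-4.1, -2.1, 5.9]
opening: 0.0163
```

```bash
python3 -m handwheel '[[0,0,0.001,0,0,0],[0,0,0,0,0,0],[0,0,0,0,0,0],[0,0,0,0,0,0],[0,0,0,0,0,0],[0,0,0,0,0,0],[0,0,0,0,0,0],[0,0,0,0,0,0]]'
python3 -m handwheel '[[0,0,0,0,0,0],[0,0,0,0,0,0],[0,0,0,0,0,0],[0,0,0,0,0,0],[0,0,0,0,0,0],[0,0,0,0,0,0],[0,0,0,0,0,0],[0,0,0,0,0,0]]' 0.15
python3 -m handwheel '[[0,0,-0.01,0,0,0],[0,0,-0.02,0,0,0],[0,0,-0.03,0,0,0],[0,0,-0.03,0,0,0],[0,0,-0.03,0,0,0],[0,0,-0.03,0,0,0],[0,0,0,0,0,0],[0,0,0,0,0,0]]'
python3 - <<'E'
from h import *
c=snap('wrist','w12.png');P=wcloud(c);Z=P[...,2];X,Y=P[...,0],P[...,1];e=c['obs']['ee_pos'];print(e)
hsv=cv2.cvtColor(c['img'],cv2.COLOR_RGB2HSV);w=(hsv[...,1]<40)&(hsv[...,2]>150)
m=(abs(X-e[0])<.15)&(abs(Y-e[1])<.11)&(abs(Z-.068)<.012)&w
print('plate',rect(P,m));q=P[m]; A=np.c_[q[:,:2]-[.524,.312],np.ones(len(q))];print(np.linalg.lstsq(A,q[:,2],rcond=None)[0])
g=(hsv[...,1]>100)&(hsv[...,0]>40)&(hsv[...,0]<80)
print('bar',rect(P,g&(abs(X-.524)<.07)&(abs(Y-.312)<.03)&(Z>.09)&(Z<.115)))
E
```

```text
time: 40.9
ee_pos: [0.5243, 0.3129, 0.0973]
tcp_rot: [179.9, 0.1, -180.0]
wrist_force: [-6.7, -4.0, 13.2]
opening: 0.0165
time: 41.57
ee_pos: [0.5242, 0.3128, 0.0947]
tcp_rot: [-180.0, -0.0, -180.0]
wrist_force: [-0.6, -0.5, -0.4]
opening: 0.0488
time: 42.23
ee_pos: [0.5248, 0.3132, 0.2476]
tcp_rot: [179.9, 0.2, -180.0]
wrist_force: [0.8, -0.1, -0.5]
opening: 0.0488
[0.52482957 0.31316236 0.24758104]
plate (22063, array([5.235e+02, 3.119e+02, 2.359e+02, 1.732e+02, 1.000e-01]), np.float64(0.0672))
[0.0006383  0.00055599 0.06721606]
bar (2006, array([5.227e+02, 3.122e+02, 9.690e+01, 1.680e+01, 1.000e-01]), np.float64(0.1011))
```

View pics/w12.png

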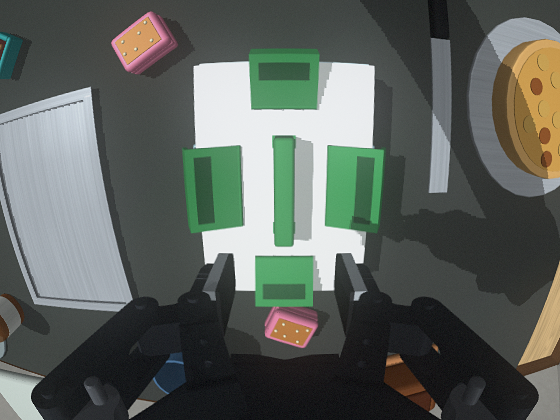

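The lid is seated level: plate top about 0.068, centre (0.5235, 0.312), yaw 0.1°. All four tabs are open. First I'll press tab_b (+y) with shut fingers.

```bash
python3 -m handwheel '[[0.001,0.02,0.01,0,0,0],[0,0.02,0.02,0,0,0],[0,0.02,0.02,0,0,0],[0,0.018,0.02,0,0,0],[0,0,0.02,0,0,0],[0,0,0.02,0,0,0],[0,0,0.02,0,0,0],[0,0,0.01,0,0,0]]' -1 40
python3 -m handwheel '[[0,0,0,0,0,0],[0,0,0,0,0,0],[0,0,0.003,0,0,0],[0,0,0.003,0,0,0],[0,0,0.003,0,0,0],[0,0,0.002,0,0,0],[0,0,0.001,0,0,0],[0,0,0,0,0,0]]'
python3 -m handwheel '[[0,0,0.002,0,0,0],[0,0,0.002,0,0,0],[0,0,0.001,0,0,0],[0,0,0.001,0,0,0],[0,0,0,0,0,0],[0,0,0,0,0,0],[0,0,0,0,0,0],[0,0,0,0,0,0]]'
```

```text
time: 42.95
ee_pos: [0.5217, 0.3899, 0.1005]
tcp_rot: [-179.8, -0.2, -180.0]
wrist_force: [-1.0, -0.6, 0.3]
opening: -0.0002
time: 43.62
ee_pos: [0.5232, 0.3907, 0.0929]
tcp_rot: [-180.0, 0.0, 180.0]
wrist_force: [0.9, 0.1, -0.4]
opening: 0.0
time: 44.28
ee_pos: [0.5234, 0.3909, 0.0884]
tcp_rot: [179.9, 0.1, 180.0]
wrist_force: [-3.0, -2.1, 9.9]
opening: -0.0001
```

```bash
python3 -m handwheel '[[0,0,0.001,0,0,0],[0,0,0.001,0,0,0],[0,0,0,0,0,0],[0,0,0,0,0,0],[0,0,0,0,0,0],[0,0,0,0,0,0],[0,0,0,0,0,0],[0,0,0,0,0,0]]'
python3 -m handwheel '[[0,0,0.001,0,0,0],[0,0,0.001,0,0,0],[0,0,0,0,0,0],[0,0,0,0,0,0],[0,0,0,0,0,0],[0,0,0,0,0,0],[0,0,0,0,0,0],[0,0,0,0,0,0]]'
python3 -m handwheel '[[0,0,-0.01,0,0,0],[0,0,-0.02,0,0,0],[0,0,-0.02,0,0,0],[0,0,-0.02,0,0,0],[0,0,-0.02,0,0,0],[0,0,-0.02,0,0,0],[0,0,-0.02,0,0,0],[0,0,-0.03,0,0,0]]'
cat >> h.py <<'E'
def tabs():
    c=snap('wrist');P=wcloud(c);Z=P[...,2];X,Y=P[...,0]-.5235,P[...,1]-.312;print(c['obs']['ee_pos'].round(4))
    hsv=cv2.cvtColor(c['img'],cv2.COLOR_RGB2HSV);g=(hsv[...,1]>80)&(hsv[...,0]>40)&(hsv[...,0]<80)&(Z>.05)
    for n,a,b,s in(('a',X,Y,1),('b',Y,X,1),('c',X,Y,-1),('d',Y,X,-1)):
        m=g&(abs(b)<.025)&(s*a>(.06 if n in'bd' else .09))
        h=m&(abs(s*a-(.079 if n in'bd' else .112))<.004)
        if m.sum()>20: print(n,'slope deg',np.degrees(np.arctan(np.polyfit(s*a[m],Z[m],1)[0])).round(1),'pad z',np.nanmedian(Z[h]).round(4),'out',np.percentile(s*a[m],98).round(4))
    return c
E
python3 -c "from h import *; tabs()"
```

```text
time: 44.95
ee_pos: [0.5234, 0.391, 0.0878]
tcp_rot: [179.9, 0.1, -180.0]
wrist_force: [-5.9, -3.5, 19.1]
opening: -0.0001
time: 45.62
ee_pos: [0.5235, 0.391, 0.0872]
tcp_rot: [179.9, 0.2, 180.0]
wrist_force: [-9.5, -4.9, 27.7]
opening: 0.0002
time: 46.28
ee_pos: [0.5227, 0.3903, 0.2416]
tcp_rot: [-179.9, -0.1, 180.0]
wrist_force: [-0.3, 0.6, -0.3]
opening: 0.0003
[0.5227 0.3903 0.2416]
a slope deg 25.3 pad z 0.0875 out 0.1133
b slope deg 8.7 pad z 0.074 out 0.0959
c slope deg 12.2 pad z 0.0881 out 0.1283
d slope deg 22.2 pad z 0.0886 out 0.087
```

tab_b stays down: its pad is at 0.074, against 0.088 for the open ones. Next is tab_d.

```bash
python3 -m handwheel '[[0,-0.03,0,0,0,0],[0,-0.03,0,0,0,0],[0,-0.03,0,0,0,0],[0,-0.03,0,0,0,0],[0,-0.03,0,0,0,0],[0,-0.008,0.02,0,0,0],[0,0,0.02,0,0,0],[0,0,0.02,0,0,0]]'
python3 -m handwheel '[[0,0,0.02,0,0,0],[0,0,0.02,0,0,0],[0,0,0.02,0,0,0],[0,0,0.01,0,0,0],[0,0,0.006,0,0,0],[0,0,0.003,0,0,0],[0,0,0.003,0,0,0],[0,0,0.002,0,0,0]]'
python3 -m handwheel '[[0,0,0.002,0,0,0],[0,0,0.002,0,0,0],[0,0,0.002,0,0,0],[0,0,0.001,0,0,0],[0,0,0.001,0,0,0],[0,0,0,0,0,0],[0,0,0,0,0,0],[0,0,0,0,0,0]]'
```

```text
time: 47.0
ee_pos: [0.5234, 0.2317, 0.1823]
tcp_rot: [180.0, 0.1, 179.9]
wrist_force: [-0.2, 0.5, -0.1]
opening: 0.0
time: 47.67
ee_pos: [0.5238, 0.2328, 0.1003]
tcp_rot: [180.0, 0.1, 180.0]
wrist_force: [-3.7, -4.5, 13.5]
opening: -0.0002
time: 48.33
ee_pos: [0.5233, 0.2329, 0.0909]
tcp_rot: [180.0, 0.0, -180.0]
wrist_force: [0.4, -0.3, 0.4]
opening: -0.0001
```

```bash
python3 -m handwheel '[[0,0,0.002,0,0,0],[0,0,0.001,0,0,0],[0,0,0.001,0,0,0],[0,0,0.001,0,0,0],[0,0,0.001,0,0,0],[0,0,0,0,0,0],[0,0,0,0,0,0],[0,0,0,0,0,0]]'
python3 -m handwheel '[[0,0,-0.01,0,0,0],[0,0,-0.02,0,0,0],[0,0,-0.02,0,0,0],[0,0,-0.02,0,0,0],[0,0,-0.02,0,0,0],[0,0,-0.02,0,0,0],[0,0,-0.02,0,0,0],[0,0,-0.025,0,0,0]]'
python3 -c "from h import *; tabs()"
```

```text
time: 49.0
ee_pos: [0.5235, 0.2329, 0.0875]
tcp_rot: [179.9, 0.1, 180.0]
wrist_force: [-6.5, -3.2, 19.8]
opening: 0.0
time: 49.67
ee_pos: [0.5228, 0.2326, 0.2398]
tcp_rot: [-180.0, -0.1, -180.0]
wrist_force: [-0.7, -0.2, -0.4]
opening: 0.0001
[0.5228 0.2326 0.2398]
a slope deg 25.5 pad z 0.0877 out 0.1125
b slope deg 2.1 pad z 0.0738 out 0.0938
c slope deg 10.9 pad z 0.0883 out 0.1286
d slope deg -9.1 pad z 0.074 out 0.0946
```

tab_d is down. Next is tab_c.

```bash
python3 -m handwheel '[[0.028,0.02,0,0,0,0],[0.028,0.02,0,0,0,0],[0.028,0.02,0,0,0,0],[0.028,0.019,0,0,0,0],[0,0,0.02,0,0,0],[0,0,0.02,0,0,0],[0,0,0.02,0,0,0],[0,0,0.02,0,0,0]]'
python3 -m handwheel '[[0,0,0.02,0,0,0],[0,0,0.02,0,0,0],[0,0,0.015,0,0,0],[0,0,0.004,0,0,0],[0,0,0.002,0,0,0],[0,0,0.002,0,0,0],[0,0,0.002,0,0,0],[0,0,0.002,0,0,0]]'
python3 -m handwheel '[[0,0,0.002,0,0,0],[0,0,0.002,0,0,0],[0,0,0.001,0,0,0],[0,0,0,0,0,0],[0,0,0,0,0,0],[0,0,0,0,0,0],[0,0,0,0,0,0],[0,0,0,0,0,0]]'
python3 -m handwheel '[[0,0,0.002,0,0,0],[0,0,0.001,0,0,0],[0,0,0.001,0,0,0],[0,0,0,0,0,0],[0,0,0,0,0,0],[0,0,0,0,0,0],[0,0,0,0,0,0],[0,0,0,0,0,0]]'
```

```text
time: 50.38
ee_pos: [0.4108, 0.312, 0.1589]
tcp_rot: [180.0, 0.0, -180.0]
wrist_force: [0.8, 0.6, -0.4]
opening: -0.0005
time: 51.05
ee_pos: [0.4113, 0.312, 0.0937]
tcp_rot: [180.0, 0.0, -180.0]
wrist_force: [-0.4, -0.0, 0.3]
opening: -0.0001
time: 51.72
ee_pos: [0.4113, 0.3119, 0.0886]
tcp_rot: [180.0, 0.0, -180.0]
wrist_force: [-3.0, -0.5, 6.6]
opening: 0.0001
time: 52.38
ee_pos: [0.4113, 0.3121, 0.0872]
tcp_rot: [179.9, 0.1, -180.0]
wrist_force: [-10.4, -6.7, 28.3]
opening: -0.0004
```

```bash
python3 -m handwheel '[[0,0,-0.01,0,0,0],[0,0,-0.02,0,0,0],[0,0,-0.02,0,0,0],[0,0,-0.02,0,0,0],[0,0,-0.02,0,0,0],[0,0,-0.02,0,0,0],[0,0,-0.02,0,0,0],[0,0,-0.025,0,0,0]]'
python3 -m handwheel '[[-0.032,0,0,0,0,0],[-0.032,0,0,0,0,0],[-0.032,0,0,0,0,0],[-0.032,0,0,0,0,0],[-0.032,0,0,0,0,0],[-0.032,0,0,0,0,0],[-0.032,0,0,0,0,0],[0,0,0.02,0,0,0]]'
python3 -m handwheel '[[0,0,0.02,0,0,0],[0,0,0.02,0,0,0],[0,0,0.02,0,0,0],[0,0,0.02,0,0,0],[0,0,0.02,0,0,0],[0,0,0.015,0,0,0],[0,0,0,0,0,0],[0,0,0,0,0,0]]'
```

```text
time: 53.05
ee_pos: [0.411, 0.3115, 0.239]
tcp_rot: [-179.9, -0.1, 180.0]
wrist_force: [-0.1, -0.3, 0.4]
opening: -0.0001
time: 53.72
ee_pos: [0.6427, 0.3123, 0.2193]
tcp_rot: [179.9, 0.3, 179.9]
wrist_force: [-0.3, -0.3, -0.3]
opening: 0.0004
time: 54.38
ee_pos: [0.6349, 0.3116, 0.1036]
tcp_rot: [-180.0, -0.1, 180.0]
wrist_force: [-0.8, 0.2, 0.2]
opening: 0.0005
```

```bash
python3 -m handwheel '[[0,0,0.003,0,0,0],[0,0,0.003,0,0,0],[0,0,0.002,0,0,0],[0,0,0.002,0,0,0],[0,0,0.002,0,0,0],[0,0,0.002,0,0,0],[0,0,0.001,0,0,0],[0,0,0,0,0,0]]'
python3 -m handwheel '[[0,0,0.001,0,0,0],[0,0,0.001,0,0,0],[0,0,0.001,0,0,0],[0,0,0.001,0,0,0],[0,0,0,0,0,0],[0,0,0,0,0,0],[0,0,0,0,0,0],[0,0,0,0,0,0]]'
python3 -m handwheel '[[0,0,-0.01,0,0,0],[0,0,-0.02,0,0,0],[0,0,-0.02,0,0,0],[0,0,-0.02,0,0,0],[0.005,0,-0.02,0,0,0],[0.03,0,-0.02,0,0,0],[0.03,0,-0.02,0,0,0],[0.03,0,-0.02,0,0,0]]'
python3 -m handwheel '[[0.01,0,-0.02,0,0,0],[0,0,-0.02,0,0,0],[0,0,0,0,0,0],[0,0,0,0,0,0],[0,0,0,0,0,0],[0,0,0,0,0,0],[0,0,0,0,0,0],[0,0,0,0,0,0]]'
python3 - <<'E'
from h import *
c=tabs();cv2.imwrite('pics/w13.png',c['img'][:,:,::-1])
P=wcloud(c);Z=P[...,2];hsv=cv2.cvtColor(c['img'],cv2.COLOR_RGB2HSV)
m=(abs(P[...,0]-.524)<.15)&(abs(P[...,1]-.312)<.11)&(abs(Z-.068)<.005)&(hsv[...,1]<40)&(hsv[...,2]>150)
print(rect(P,m))
c=snap('scene');cv2.imwrite('pics/s13.png',cv2.resize(c['img'][120:340,160:480,::-1],None,fx=2.4,fy=2.4,interpolation=cv2.INTER_CUBIC))
E
```

```text
time: 55.05
ee_pos: [0.6353, 0.3118, 0.089]
tcp_rot: [180.0, 0.0, 180.0]
wrist_force: [0.9, 0.7, 2.1]
opening: 0.0003
time: 55.72
ee_pos: [0.6354, 0.3119, 0.0879]
tcp_rot: [179.9, 0.1, 180.0]
wrist_force: [-4.0, -2.6, 17.1]
opening: 0.0003
time: 56.38
ee_pos: [0.5389, 0.3115, 0.2348]
tcp_rot: [-180.0, -0.1, 180.0]
wrist_force: [1.5, -0.0, 0.4]
opening: -0.0001
time: 57.05
ee_pos: [0.5302, 0.3116, 0.2737]
tcp_rot: [-179.9, -0.1, 180.0]
wrist_force: [-0.9, 0.4, 0.4]
opening: 0.0003
[0.5302 0.3116 0.2737]
a slope deg 2.4 pad z nan out 0.0951
b slope deg 2.1 pad z 0.0737 out 0.0938
c slope deg 1.9 pad z 0.0735 out 0.1265
d slope deg 2.2 pad z 0.0738 out 0.0944
(21223, array([524.4, 311.8, 170.7, 236.7,  89.9]), np.float64(0.0672))
  return np.nanmean(a, axis, out=out, keepdims=keepdims)
```

View pics/s13.png

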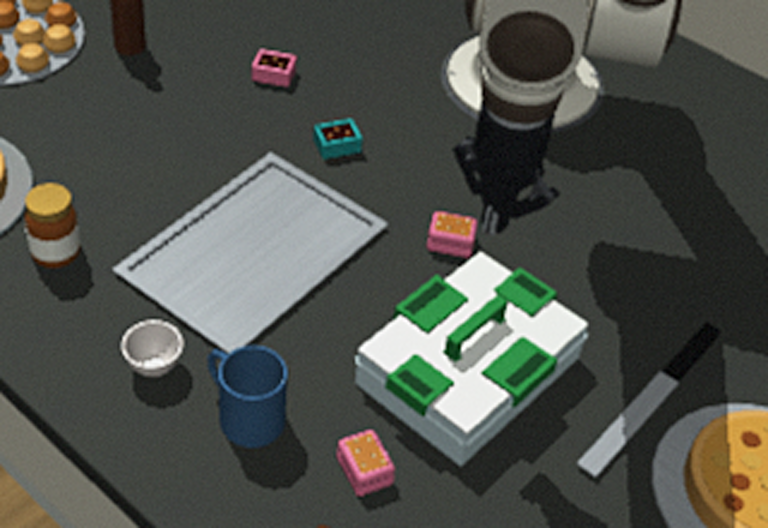

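View pics/w13.png

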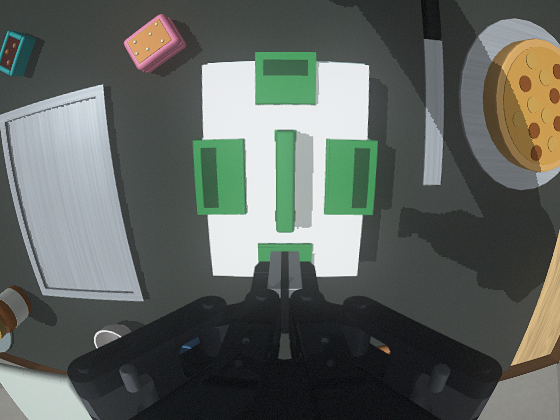

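The lid is square on the box, and tabs b, c and d lie flat. The wrist view hides tab_a behind the fingers, so I'll shift aside and measure it.

```bash
python3 -m handwheel '[[0.03,0,0,0,0,0],[0.03,0,0,0,0,0],[0.03,0,0,0,0,0],[0.03,0,0,0,0,0],[0,0,-0.02,0,0,0],[0,0,-0.02,0,0,0],[0,-0.03,0,0,0,0],[0,-0.03,0,0,0,0]]'
python3 - <<'E'
from h import *
tabs()
for n in('scene','side'):
    c=snap(n);P=cloud(c);Z=P[...,2];hsv=cv2.cvtColor(c['img'],cv2.COLOR_RGB2HSV);g=(hsv[...,1]>80)&(hsv[...,0]>40)&(hsv[...,0]<80)
    for k,x,y in(('a',.6355,.312),('b',.5235,.391),('c',.4115,.312),('d',.5235,.233)):
        m=g&(abs(P[...,0]-x)<.03)&(abs(P[...,1]-y)<.03)&(Z>.06); print(n,k,m.sum(),np.percentile(Z[m],[10,50,90]).round(4) if m.sum() else '')
E
```

```text
time: 57.82
ee_pos: [0.4101, 0.2521, 0.3154]
tcp_rot: [180.0, 0.1, -179.8]
wrist_force: [-0.1, -1.5, -0.0]
opening: -0.0001
[0.4101 0.2521 0.3154]
b slope deg 2.1 pad z 0.0738 out 0.093
c slope deg -4.3 pad z 0.0735 out 0.1279
d slope deg 1.3 pad z 0.074 out 0.0948
scene a 321 [0.0677 0.0744 0.0781]
scene b 284 [0.0701 0.0747 0.0785]
scene c 235 [0.071  0.0752 0.0787]
scene d 238 [0.0722 0.0753 0.0788]
side a 86 [0.0713 0.0743 0.0766]
side b 63 [0.0723 0.0754 0.0779]
side c 97 [0.0712 0.0744 0.0766]
side d 162 [0.0642 0.073  0.0768]
```

All four tabs read the same closed height in both cameras. I'll hand in.

```bash
python3 -c "from h import *; print(order.job_done())"
```

```text
the job is handed in; nothing more can be done
None
```

I packed the three pastries that were on the tray, seated the lid and pressed all four snap tabs down, then handed the job in at about 58 s of the 210 s allowed. There was no verdict back.

- **Packing:** both savoury puffs are in the +x compartment and the one sweet slice is in the -x compartment, all flat and right way up. Only one slice was on the tray. I left the pink and turquoise look-alikes alone.
- **Lid:** it sits square and level on the box. The plate top measured 67 mm against 68 mm expected, and the centre was within about 1 mm of the box centre.
- **Tabs:** I pressed b, d, c and a in that order, and each stayed down. Before handing in, the fixed cameras gave all four the same closed height, 73–75 mm, against about 88 mm when open.
- **Checks that fell short:** the wrist camera could not see tab_a at the end, so its closed state rests on the two fixed cameras. An 11.7 N sideways force showed briefly at the wrist when I opened the fingers on the first puff, probably from brushing the box wall, and the next picture showed that puff lying flat.
- **Rest of the counter:** nothing else looked moved in the last pictures.

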